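# Find the out-of-balance rotor arm on the knife edge

## Robot

A 6-joint arm with a two-finger parallel gripper is mounted at the origin on a cart in front of the work surface, level with it; the furniture and walls round the work are solid. World frame = base frame: x ahead of the robot, y to its left, z up, the work surface at z = 0. Lengths are in m, angles in rad, forces in N, time in s.
With the tool pointing down it reaches from about 0.3 to 0.775 m from the base axis. Payload 14.6 kg.
Tool frame: the origin (TCP) lies midway between the tips of the shut fingers; the grasp point (between the pads) lies 19 mm behind it (ctrl.grasp_offset is the distance from the TCP to the grasp point, in m); z points along the fingers, y is the line along which they close (so a half turn about z gives the same grasp; the last joint's range is limited). The gripper opens to 94 mm and grips with 3 to 60 N. Pads are 16 mm wide; open, the fingers measure 119 mm over their backs; the gripper's body (75 mm by 177 mm) begins 78 mm behind the grasp point.
Start: joints at [1.258, 0.3, 1.521, -0, 1.321, -0.067], TCP at [0.134, 0.533, 0.205] pointing down, gripper open.
Joint ranges: [-3.03, 3.03], [-0.79, 2.21], [0.23, 2.52], [-1.04, 4.18], [0, 3.07], [-2.55, 2.55]. Speed limits (rad/s): [2.22, 2.22, 2.57, 3.14, 3.14, 3.14].

## Interface

Orientations are given as [roll, pitch, yaw] about the fixed x, y, z axes, in that order (R = Rz(yaw) Ry(pitch) Rx(roll)).
In Python, from rig import ctrl gives the robot as it stands. The module is installed in compiled form; this text tells all that it offers.
- The arm moves only by the tool jog_arm, never from a script. Its argument "motion" is a list of rows, each a list of 3 entries, a list of its own where there are three numbers: the shift along the world's x, y, z in m, then the turn, a rotation vector about the world's x, y, z in rad, then the opening, from 0 (shut) to 1 (fully open). In form: [[[x, y, z], [wx, wy, wz], hand], ...]. A call has 1 to 12 rows; each row is the pose to reach, as a shift and turn from the pose commanded when the call began; what a row does not reach only later rows make up. A row lasts 1/8 s, in which the tool goes at most 62.5 mm and 10.7 degrees, less where a joint would pass 70% of its speed; a pose out of reach is approached as far as the arm can. A call with a gripper value outside its range is refused whole. The fingers move at their own pace and stop on an object; "newtons" is the grip in N (left out, the last holds). Time passes only in rows, so rows that repeat a pose let the fingers close. It gives the time, the measured TCP pose, the force, the opening and the grip force at its end, in the units of the state.
- ctrl.get_state(): the state, without advancing time (a new reading comes with each control period).
- ctrl.capture(name): name is "scene" or "side" or "wrist"; returns the picture (480x640x3 uint8, red, green, blue); there is no depth.
- ctrl.camera_info(name): a dict with "mtx" (3x3 intrinsics, pixels), "k1" (the pictures are not rectified: a ray, as slopes to the right and down, at radius r is drawn at 1 + k1 r^2 times it, then the intrinsics apply), "view" (4x4, takes a point from world to camera coordinates); the wrist camera has in their place "mount" (4x4, takes a point from camera to tool coordinates, whose origin is the TCP and whose axes are the flange's). Camera axes: x right, y down, z forward; pixel columns grow to the right and rows downward; lengths in m; the calibration is good to about 2 mm. A picture is of the moment at which its call begins: read the wrist's pose just before it. camera_info takes no time and is no camera call.
- ctrl.job_done(): hands the job in; it is judged then, once.
The state is a dict: "clock": time; "q": joint angles; "dq": joint speeds; "tau": joint torques, N m; "position": TCP position; "orientation": TCP orientation; "contact_force": force on the tool from outside, world axes, zero at the start; "ft_torque": the same for the moment, N m; "grip_width": opening from 0.0 (shut) to 1.0 (fully open); "finger_force": force on a finger pad.
Only numpy, scipy, OpenCV 4.12 (cv2) and the standard library are available. Lean on these libraries where they do the work, as an engineer would, in place of code of your own. Each camera call takes 0.05 s, during which the arm holds its last target. There are 200 camera calls.

## Task

One of the two look-alike rotor arms has a hidden off-centre weight: on the knife-edge stand, set by its middle notch and let go, it tips down onto a stop while the true one stays level. Find out which it is, lay the faulty arm upright on its feet flat in the white reject tray, and leave the true arm balanced level by its notch on the middle of the knife edge. Leave the lidded tubs and the petri dish where they stand.

Things in the scene. Friction and masses are not known exactly. Their poses are not given: they have to be found in the camera images.
- rotor_arm_a: rotor arm, one of two look-alikes, 0.3 kg: aluminium beam 170 x 24 x 10 mm along its x, on two upright steel weights (30 mm dia, 36 mm high, 70 mm either side of the middle) as feet; mid-beam a black grip block, 28 mm along x, 22 mm across y, 46 to 82 mm above the feet. Origin: middle, level with the feet; z up. One arm's mass centre is about 8 mm off along x, the other's is central; only a test tells which
- rotor_arm_b: rotor arm, one of two look-alikes, 0.3 kg: aluminium beam 170 x 24 x 10 mm along its x, on two upright steel weights (30 mm dia, 36 mm high, 70 mm either side of the middle) as feet; mid-beam a black grip block, 28 mm along x, 22 mm across y, 46 to 82 mm above the feet. Origin: middle, level with the feet; z up. One arm's mass centre is about 8 mm off along x, the other's is central; only a test tells which
- rotor_arm_a_notch (a point): middle of rotor arm a's notch, 31.4 mm above the feet: it meets point stand_edge when the arm is seated. The notch is an inverted V under the mid-beam, apex 34 mm above the feet, mouth 26 mm wide along x, running along y
- rotor_arm_b_notch (a point): the same point of rotor arm b
- balance_stand: fixed knife-edge stand: grey base 190 x 74 x 10 mm, long along its x; across its middle a blade 48 mm wide along its y with a rounded steel edge. An arm sits astride it, arm's x along the stand's x either way round, feet 28 mm above the worktop when level; a faulty arm tips 0.16 to 0.2 rad until a foot rests on a black rubber stop. Origin: centre of the underside
- stand_edge (a point): middle of the knife edge, on the centre line of its rounding, 59.4 mm above the worktop
- reject_tray: fixed white open tray, 230 mm along its x, 110 mm along its y, 26 mm high, walls and floor 4 mm; an arm fits lying along its x. Origin: centre of the underside
- tub_large: translucent white lidded tub 72 mm across, 100 mm high, stands on the worktop, to be left alone
- tub_small: white plastic tub with a cream lid 52 mm across, 70 mm high, stands on the worktop, to be left alone
- petri_dish: petri dish 67 mm across, 14 mm high, stands on the worktop, to be left alone
There are look-alikes about, which are no part of the job. What is shaped like the rotor_arm_b but yellow is not meant.

How it is judged:
At the end, for the whole second after the job is handed in: One arm rests at peace on the knife edge in its notch, notch within 5 mm of the edge and 16 mm of its middle, level within 0.09 rad; the other lies at rest inside the reject tray, on its feet (tilt under 0.12 rad) on the tray's floor (((angle between rotor_arm_a's own z axis and vertical below 0.09 rad and distance between rotor_arm_a_notch and stand_edge below 0.016 m and x of rotor_arm_a_notch in the frame of balance_stand between -0.005 and 0.005 m and contact force between rotor_arm_a and balance_stand above 0.5 N and angular speed of rotor_arm_a below 0.15 rad/s and linear speed of each of rotor_arm_a, rotor_arm_b below 0.02 m/s and x of rotor_arm_b in the frame of reject_tray between -0.032 and 0.032 m and y of rotor_arm_b in the frame of reject_tray between -0.042 and 0.042 m and z of rotor_arm_b in the frame of reject_tray below 0.012 m and angle between rotor_arm_b's own z axis and vertical below 0.12 rad) or (angle between rotor_arm_b's own z axis and vertical below 0.09 rad and distance between rotor_arm_b_notch and stand_edge below 0.016 m and x of rotor_arm_b_notch in the frame of balance_stand between -0.005 and 0.005 m and contact force between rotor_arm_b and balance_stand above 0.5 N and angular speed of rotor_arm_b below 0.15 rad/s and linear speed of each of rotor_arm_b, rotor_arm_a below 0.02 m/s and x of rotor_arm_a in the frame of reject_tray between -0.032 and 0.032 m and y of rotor_arm_a in the frame of reject_tray between -0.042 and 0.042 m and z of rotor_arm_a in the frame of reject_tray below 0.012 m and angle between rotor_arm_a's own z axis and vertical below 0.12 rad))); the robot touches nothing.
It fails at once if a lidded tub or the petri dish is moved more than 40 mm (distance of any of tub_large, tub_small, petri_dish from where it was at the start of the episode above 0.04 m).
It also fails if it takes over 72 s, if anything falls off the work surface, if the arm or the gripper's body presses on something with over 40 N, if the wrist force passes 120 N, or if a joint passes its speed limit or range.

## Working session

There is one attempt and no reset: what is moved stays moved. The work goes in short steps, Python scripts to look and compute and a tool call to move; the robot and the scene stay as the last step left them, time stands still between calls to the robot, and variables do not carry over. Pictures are saved under pics/ and viewed, at most 10 in all, crops included, and the job is handed in when it is done.

Besides the shell and the picture viewer there is one more tool, called after "Call:" as name(argument=value, ...), one argument or row to a line, values as JSON. jog_arm: Moves the arm, as the interface text tells. Its arguments: {"type":"object","properties":{"motion":{"type":"array"},"newtons":{"type":"number"}},"required":["motion"]}

```bash
mkdir -p pics
cat > h.py <<'E'
import numpy as np, cv2
from rig import ctrl
from scipy.spatial.transform import Rotation as R
def ray(name, uv, st=None):
    i=ctrl.camera_info(name); K=np.array(i["mtx"]); k=i["k1"]
    d=np.linalg.solve(K,[uv[0],uv[1],1])[:2]; s=d.copy()
    for _ in range(30): s=d/(1+k*(s@s))
    v=np.array([*s,1.])
    if name=="wrist":
        M=np.array(i["mount"]); T=np.eye(4); T[:3,:3]=R.from_euler('xyz',st["orientation"]).as_matrix(); T[:3,3]=st["position"]; C=T@M
    else: C=np.linalg.inv(np.array(i["view"]))
    return C[:3,3], C[:3,:3]@v
def onz(name,uv,z,st=None):
    o,d=ray(name,uv,st); return o+d*(z-o[2])/d[2]
def tri(rs):
    A=0;b=0
    for o,d in rs:
        d=d/np.linalg.norm(d); P=np.eye(3)-np.outer(d,d); A=A+P; b=b+P@o
    x=np.linalg.solve(A,b)
    return x,[np.linalg.norm(np.cross(x-o,d/np.linalg.norm(d))) for o,d in rs]
def proj(name,p,st=None):
    i=ctrl.camera_info(name)
    if name=="wrist":
        M=np.array(i["mount"]); T=np.eye(4); T[:3,:3]=R.from_euler('xyz',st["orientation"]).as_matrix(); T[:3,3]=st["position"]; V=np.linalg.inv(T@M)
    else: V=np.array(i["view"])
    c=V[:3,:3]@p+V[:3,3]; s=c[:2]/c[2]; s=s*(1+i["k1"]*(s@s)); return (np.array(i["mtx"])@[*s,1])[:2]
def cap(name,f):
    st=ctrl.get_state(); im=cv2.cvtColor(ctrl.capture(name),cv2.COLOR_RGB2BGR); cv2.imwrite(f"pics/{f}.png",im); return im,st
E
python3 - <<'E'
from h import *
for n in("scene","side","wrist"):
    cap(n,n+"0")
    i=ctrl.camera_info(n);print(n,i.get("mount"), None if n=="wrist" else np.linalg.inv(i["view"])[:3].round(3))
s=ctrl.get_state();print(s)
E
```

```text
scene None [[-0.853 -0.235  0.467  0.099]
 [-0.522  0.408 -0.749  1.029]
 [-0.015 -0.882 -0.471  0.516]]
side None [[-0.976 -0.088  0.2    0.313]
 [-0.218  0.459 -0.862  1.282]
 [-0.016 -0.884 -0.467  0.616]]
wrist [[ 3.51938060e-04 -9.66976226e-01 -2.54866347e-01  7.34935276e-02]
 [ 9.99999755e-01  4.94454189e-04 -4.95112331e-04 -5.17434794e-04]
 [ 6.04781586e-04 -2.54866110e-01  9.66976163e-01 -1.78604033e-01]
 [ 0.00000000e+00  0.00000000e+00  0.00000000e+00  1.00000000e+00]] None
{'clock': 0.15, 'q': array([ 1.25837681e+00,  3.00355672e-01,  1.52140511e+00,  2.09214775e-05,
        1.32067476e+00, -6.65695256e-02]), 'dq': array([ 0.00018552, -0.00168308, -0.00363852, -0.00032188,  0.00067199,
       -0.00056611]), 'tau': array([-2.30572296e-03, -5.31961048e+01, -3.52817917e+01,  7.07415375e-02,
        2.36587093e-02, -7.10950599e-05]), 'position': array([0.13378524, 0.53329486, 0.20502408]), 'orientation': array([-3.14075298e+00, -7.62904638e-05,  2.89573744e+00]), 'contact_force': array([0.49306367, 0.18110482, 0.32939497]), 'ft_torque': array([ 0.02353268,  0.02392609, -0.0536592 ]), 'finger_force': 0.0, 'grip_width': 1.004631085163115}
```

View pics/scene0.png

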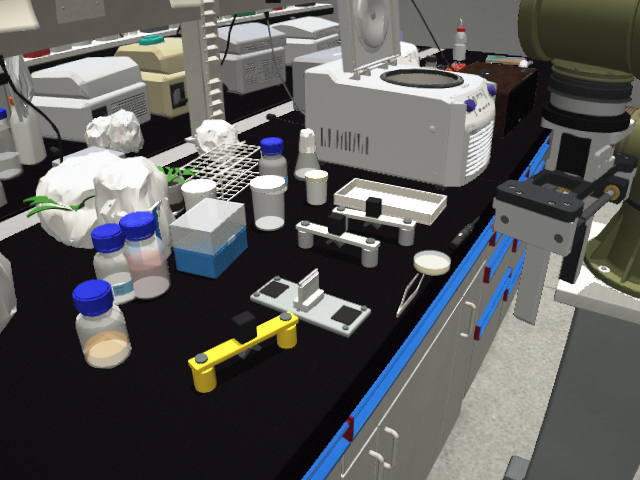

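View pics/side0.png

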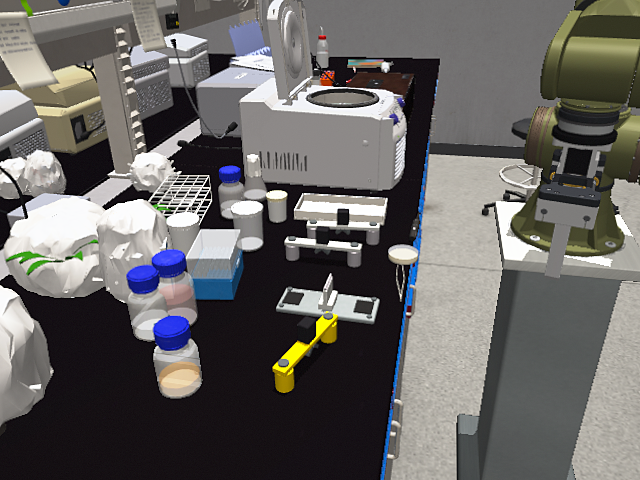

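Scene: grey arms at about (338,240) and (373,222), stand at (310,302), tray at (390,200), tubs at (268,200) and (316,187), petri dish at (432,263). The yellow decoy is at (245,350) and isn't meant. Next: rough positions.

Run:
```python
from h import *
P={"armN_L(304,228)top":((304,228),(292,242),.046),"armN_R":((372,245),(355,243),.046),"armF_L":((338,213),(314,227),.046),"armF_R":((408,222),(373,226),.046),
"edgeTop":((309,275),(329,279),.06),"standL":((268,283),(290,292),.01),"standR":((358,325),(380,308),.01),
"trayL":((335,186),(297,205),.026),"trayNear":((437,217),(384,216),.026),"trayFarR":((446,196),(388,197),.026),
"tubL":((268,183),(248,206),.1),"tubS":((316,175),(276,195),.07),"petri":((432,258),(403,251),.014),"blkN":((338,218),(321,232),.08),"blkF":((374,204),(343,213),.08)}
for k,(a,b,z) in P.items():
    x,e=tri([ray("scene",a),ray("side",b)]);print(k,x.round(3),np.round(e,3)[0],onz("scene",a,z).round(3),onz("side",b,z).round(3))
```

```text
armN_L(304,228)top [0.607 0.255 0.043] 0.001 [0.602 0.262 0.046] [0.606 0.258 0.046]
armN_R [0.468 0.242 0.043] 0.006 [0.461 0.258 0.046] [0.47  0.236 0.046]
armF_L [0.574 0.182 0.05 ] 0.001 [0.579 0.173 0.046] [0.575 0.177 0.046]
armF_R [0.444 0.136 0.042] 0.001 [0.442 0.14  0.046] [0.442 0.147 0.046]
edgeTop [0.49  0.423 0.065] 0.001 [0.493 0.418 0.06 ] [0.492 0.413 0.06 ]
standL [0.564 0.433 0.032] 0.002 [0.584 0.408 0.01 ] [0.575 0.398 0.01 ]
standR [0.389 0.45  0.028] 0.004 [0.396 0.435 0.01 ] [0.393 0.418 0.01 ]
trayL [0.641 0.076 0.054] 0.002 [0.676 0.014 0.026] [0.656 0.023 0.026]
trayNear [ 0.432 -0.009 -0.002] 0.002 [0.413 0.051 0.026] [0.427 0.047 0.026]
trayFarR [ 0.427 -0.043  0.036] 0.002 [ 0.433 -0.061  0.026] [ 0.43  -0.072  0.026]
tubL [0.719 0.211 0.099] 0.003 [0.714 0.219 0.1  ] [0.721 0.207 0.1  ]
tubS [0.701 0.057 0.064] 0.001 [0.692 0.071 0.07 ] [0.697 0.068 0.07 ]
petri [0.368 0.198 0.016] 0.0 [0.369 0.195 0.014] [0.368 0.194 0.014]
blkN [0.547 0.23  0.065] 0.002 [0.534 0.253 0.08 ] [0.539 0.264 0.08 ]
blkF [0.513 0.146 0.071] 0.001 [0.504 0.166 0.08 ] [0.51  0.161 0.08 ]
```

View pics/wrist0.png

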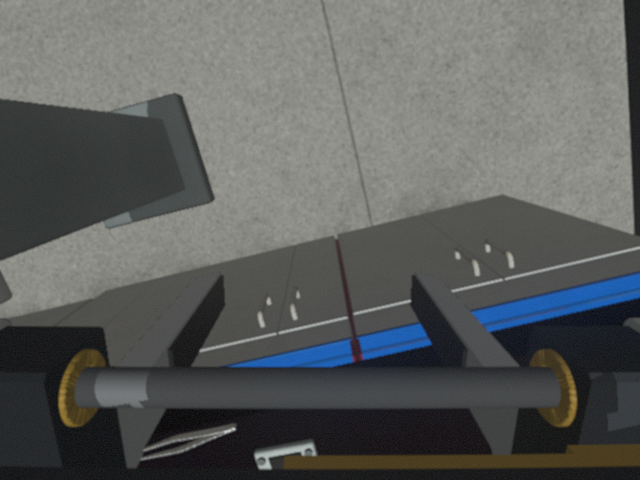

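Call:
jog_arm(
  motion=[
    [[0.03,-0.02,0.03],[0,0,0.05],1],
    [[0.07,-0.05,0.06],[0,0,0.1],1],
    [[0.386,-0.303,0.1],[0,0,0.246],1],
    [[0.386,-0.303,0.1],[0,0,0.246],1],
    [[0.386,-0.303,0.1],[0,0,0.246],1],
    [[0.386,-0.303,0.1],[0,0,0.246],1],
    [[0.386,-0.303,0.1],[0,0,0.246],1],
    [[0.386,-0.303,0.1],[0,0,0.246],1],
    [[0.386,-0.303,0.1],[0,0,0.246],1],
    [[0.386,-0.303,0.1],[0,0,0.246],1],
    [[0.386,-0.303,0.1],[0,0,0.246],1],
    [[0.386,-0.303,0.1],[0,0,0.246],1],
  ],
)

```text
clock: 1.65
position: [0.5191, 0.2313, 0.3056]
orientation: [3.141, 0.0, -3.14]
contact_force: [0.3, 0.4, -0.8]
grip_width: 1.0
finger_force: 0.0
```

Run:
```python
from h import *
im,st=cap("wrist","w1");print(st["position"],st["orientation"],st["dq"].round(3))
np.savez("w1",p=st["position"],o=st["orientation"])
```

```text
[0.51907829 0.23131178 0.30555003] [ 3.14148680e+00  4.79856685e-05 -3.13998897e+00] [-0.003 -0.001 -0.003 -0.    -0.    -0.002]
```

View pics/w1.png

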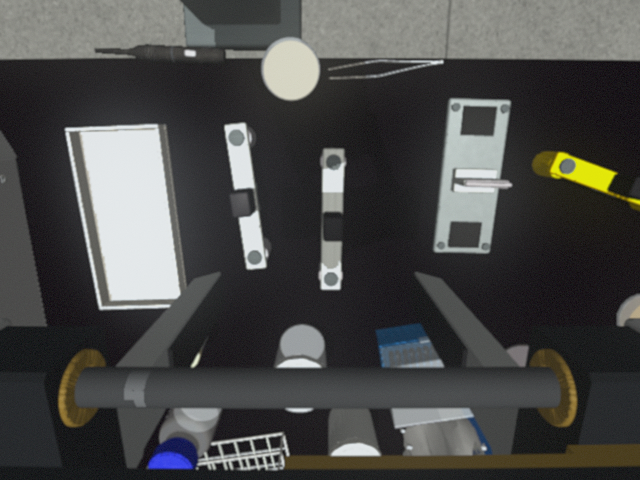

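The two grey arms are at (240,197) and (332,220); the yellow one at (600,180) is excluded by its colour. The stand is at (473,175) with its blade at (480,183), the tray at (125,217) and the petri dish at (291,69). I'll take a second view for the heights, with an enlarged crop.

Call:
jog_arm(
  motion=[
    [[-0.02,0.06,0],[0,0,0],0.6],
    [[-0.02,0.1,0],[0,0,0],0.6],
    [[-0.02,0.1,0],[0,0,0],0.6],
    [[-0.02,0.1,0],[0,0,0],0.6],
    [[-0.02,0.1,0],[0,0,0],0.6],
  ],
)

```text
clock: 2.33
position: [0.5, 0.3297, 0.3057]
orientation: [3.142, 0.0, 3.141]
contact_force: [-1.2, 0.2, -0.1]
grip_width: 0.596
finger_force: 0.0
```

Run:
```python
from h import *
im,st=cap("wrist","w2");print(st["position"],st["orientation"])
np.savez("w2",p=st["position"],o=st["orientation"])
a=cv2.imread("pics/w1.png")[90:320,50:530]; 
p=cv2.resize(a,None,fx=1.66,fy=1.66,interpolation=cv2.INTER_CUBIC)[:300] 
q=cv2.resize(im[80:310,0:450],None,fx=1.66,fy=1.66,interpolation=cv2.INTER_CUBIC)
c=np.zeros((600,800,3),np.uint8)
a=cv2.resize(cv2.imread("pics/w1.png")[95:315,50:530],(655,300)); q=cv2.resize(im[80:300,0:480],(655,300))
c[:300,:655]=a;c[300:,:655]=q
cv2.imwrite("pics/crop1.png",c)
```

```text
[0.49996571 0.32965455 0.30569508] [3.14153286e+00 3.03488510e-04 3.14092922e+00]
```

View pics/crop1.png

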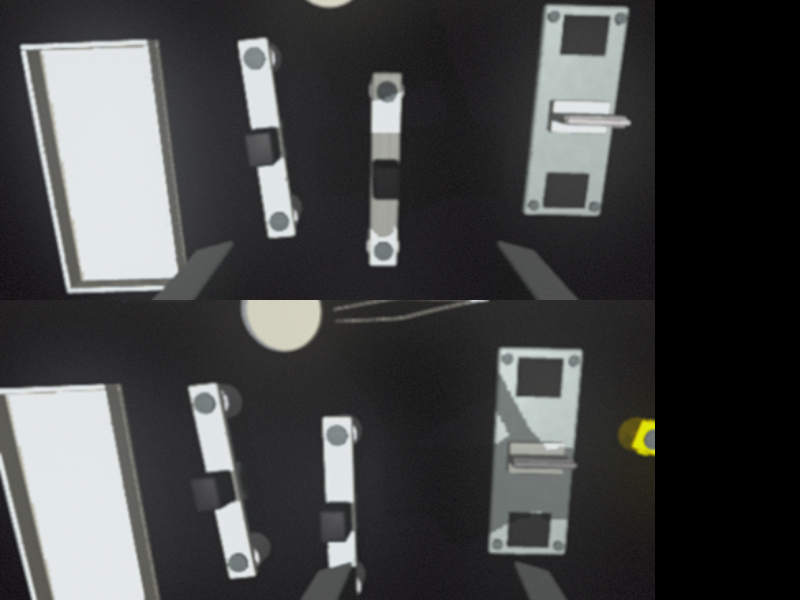

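```bash
cat > m.py <<'E'
from h import *
W={}
for n in("w1","w2"):
    d=np.load(n+".npz");W[n]=({"position":d["p"],"orientation":d["o"]},cv2.cvtColor(cv2.imread(f"pics/{n}.png"),cv2.COLOR_BGR2GRAY))
def f1(x,y): return np.array([50+x*480/655,95+y*220/300])
def f2(x,y): return np.array([x*480/655,80+(y-300)*220/300])
def circ(n,p):
    g=W[n][1]; x,y=np.round(p).astype(int); w=g[y-14:y+15,x-14:x+15]
    c=cv2.HoughCircles(cv2.resize(w,None,fx=4,fy=4,interpolation=cv2.INTER_CUBIC),cv2.HOUGH_GRADIENT,1.5,200,param1=100,param2=12,minRadius=22,maxRadius=40)
    if c is None: return p
    q=np.array([x-14,y-14])+(c[0,0,:2]+.5)/4-.5
    return q if np.linalg.norm(q-p)<4 else p
S={"N0":((387,91),(337,435)),"N1":((383,251),None),"F0":((254,58),(205,403)),"F1":((279,222),(238,563)),
"s00":((553,17),(507,358)),"s01":((620,18),(573,360)),"s10":((533,206),(497,545)),"s11":((593,207),(557,547))}
O={}
for k,(a,b) in S.items():
    z=.010 if k[0]=="s" else .046
    p1=circ("w1",f1(*a)); A=onz("wrist",p1,z,W["w1"][0]); t=[p1.round(1),A.round(4)]
    if b:
        p2=circ("w2",f2(*b)); B=onz("wrist",p2,z,W["w2"][0]); x,e=tri([ray("wrist",p1,W["w1"][0]),ray("wrist",p2,W["w2"][0])]); t+=[B.round(4),"tri",x.round(4)]; O[k]=(A+B)/2
    else: O[k]=A
    print(k,*t)
for k in("trayA",(23,45)),("trayB",(160,40)),("trayC",(68,293)),("trayD",(187,283)): print(k[0],onz("wrist",f1(*k[1]),.026,W["w1"][0]).round(4))
T={"edgeR":((630,122),(578,464)),"edgeL":((556,120),(510,462)),"blkN_tl":((372,160),(320,508)),"blkF_tl":((247,131),(190,479)),"blkF_bl":((249,165),(196,510)),"blkN_bl":((373,198),(320,542))}
for k,(a,b) in T.items():
    x,e=tri([ray("wrist",f1(*a),W["w1"][0]),ray("wrist",f2(*b),W["w2"][0])]); print(k,x.round(4),np.round(e[0],4))
for k in"NF":
    d=O[k+"0"]-O[k+"1"]; print(k,((O[k+"0"]+O[k+"1"])/2).round(4),np.linalg.norm(d).round(4),"yaw",np.arctan2(-d[1],-d[0]).round(3))
c=sum(O[k] for k in O if k[0]=="s")/4; d=O["s10"]+O["s11"]-O["s00"]-O["s01"]; print("stand",c.round(4),"yaw",np.arctan2(d[1],d[0]).round(3),np.linalg.norm(d)/2)
E
python3 m.py
```

```text
N0 [333.3 161.7] [0.4711 0.2486 0.046 ] [0.4711 0.2474 0.046 ] tri [0.4707 0.2483 0.0508]
N1 [330.3 278.3] [0.611  0.2467 0.046 ]
F0 [236.1 136.9] [0.4442 0.1401 0.046 ] [0.4442 0.1399 0.046 ] tri [0.4442 0.1403 0.0471]
F1 [254.1 256.9] [0.5838 0.1546 0.046 ] [0.5839 0.1547 0.046 ] tri [0.5839 0.1546 0.0458]
s00 [456.9 105.9] [0.4078 0.3954 0.01  ] [0.4071 0.3937 0.01  ] tri [0.4079 0.3928 0.0171]
s01 [501.8 107.7] [0.4094 0.4491 0.01  ] [0.4082 0.4506 0.01  ] tri [0.4083 0.4529 0.0014]
s10 [439.9 244.2] [0.5775 0.3892 0.01  ] [0.5762 0.3922 0.01  ] tri [ 0.5816  0.3944 -0.006 ]
s11 [482.8 245.6] [0.5792 0.4451 0.01  ] [0.5818 0.4477 0.01  ] tri [0.5829 0.4492 0.0021]
trayA [ 0.4336 -0.0612  0.026 ]
trayB [0.4299 0.0569 0.026 ]
trayC [ 0.6637 -0.0552  0.026 ]
trayD [0.6526 0.0611 0.026 ]
edgeR [0.4948 0.4498 0.0543] 0.0002
edgeL [0.4962 0.3962 0.0326] 0.0001
blkN_tl [0.5256 0.2368 0.0741] 0.0018
blkF_tl [0.4994 0.1415 0.0907] 0.0009
blkF_bl [0.5266 0.1397 0.0827] 0.0003
blkN_bl [0.5535 0.2373 0.0821] 0.0004
N [0.541  0.2473 0.046 ] 0.1399 yaw -0.01
F [0.514  0.1473 0.046 ] 0.1404 yaw 0.105
stand [0.4934 0.4204 0.01  ] yaw -0.021 0.17058598230826943
```

Both arms measure with beam tops at about 46 mm and block tops at about 82 mm, which agrees with the text. I'll grasp the near arm (N) first.

Call:
jog_arm(
  motion=[
    [[0.025,-0.05,-0.02],[0,0,-0.01],0.6],
    [[0.041,-0.083,-0.06],[0,0,-0.01],0.6],
    [[0.041,-0.083,-0.12],[0,0,-0.01],0.6],
    [[0.041,-0.083,-0.17],[0,0,-0.01],0.6],
    [[0.041,-0.083,-0.22],[0,0,-0.01],0.6],
    [[0.041,-0.083,-0.245],[0,0,-0.01],0.6],
    [[0.041,-0.083,-0.255],[0,0,-0.01],0.6],
    [[0.041,-0.083,-0.255],[0,0,-0.01],0.6],
    [[0.041,-0.083,-0.255],[0,0,-0.01],0.1],
    [[0.041,-0.083,-0.255],[0,0,-0.01],0.1],
    [[0.041,-0.083,-0.255],[0,0,-0.01],0.1],
    [[0.041,-0.083,-0.255],[0,0,-0.01],0.1],
  ],
  newtons=35,
)

```text
clock: 3.88
position: [0.5409, 0.2475, 0.0507]
orientation: [3.141, 0.0, 3.132]
contact_force: [-0.6, -0.4, 1.6]
grip_width: 0.23
finger_force: 35.0
```

Call:
jog_arm(
  motion=[
    [[0,0,0.05],[0,0,0],0.1],
    [[0,0,0.1],[0,0,0],0.1],
    [[-0.015,0.05,0.11],[0,0,-0.012],0.1],
    [[-0.03,0.1,0.11],[0,0,-0.012],0.1],
    [[-0.0465,0.15,0.11],[0,0,-0.012],0.1],
    [[-0.0465,0.173,0.1],[0,0,-0.012],0.1],
    [[-0.0465,0.173,0.08],[0,0,-0.012],0.1],
    [[-0.0465,0.173,0.055],[0,0,-0.012],0.1],
    [[-0.0465,0.173,0.04],[0,0,-0.012],0.1],
    [[-0.0465,0.173,0.034],[0,0,-0.012],0.1],
    [[-0.0465,0.173,0.034],[0,0,-0.012],0.1],
  ],
)

```text
clock: 5.25
position: [0.4944, 0.4204, 0.0846]
orientation: [-3.142, -0.0, 3.12]
contact_force: [-0.1, -0.1, -2.7]
grip_width: 0.229
finger_force: 35.0
```

Run:
```python
from h import *
s=ctrl.get_state();print(s["position"],s["contact_force"],s["ft_torque"],s["grip_width"])
a,_=cap("scene","sc1");b,_=cap("side","sd1")
c=np.hstack([cv2.resize(a[200:400,220:420],(400,400)),cv2.resize(b[180:380,230:430],(400,400))]);cv2.imwrite("pics/crop2.png",c)
```

```text
[0.49441364 0.42044498 0.08461833] [-0.05730084 -0.06989546 -2.69415837] [-0.04896551  0.04437507 -0.02718236] 0.22880063215044497
```

View pics/crop2.png

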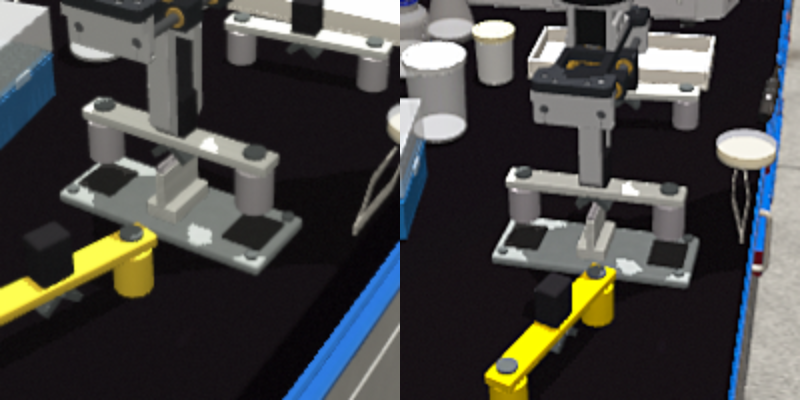

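The arm hangs astride the blade (crop: blade at about (175,185), beam from (100,110) to (255,155)). I'll seat it and release it.

Call:
jog_arm(
  motion=[
    [[0,0,-0.003],[0,0,0],0.1],
    [[0,0,-0.0055],[0,0,0],0.1],
    [[0,0,-0.0062],[0,0,0],0.1],
    [[0,0,-0.0062],[0,0,0],0.1],
  ],
)

```text
clock: 5.85
position: [0.4943, 0.4205, 0.0787]
orientation: [3.141, 0.0, 3.12]
contact_force: [-2.8, -2.1, 2.1]
grip_width: 0.233
finger_force: 35.0
```

Call:
jog_arm(
  motion=[
    [[0,0,0],[0,0,0],0.25],
    [[0,0,0],[0,0,0],0.3],
    [[0,0,0],[0,0,0],0.4],
    [[0,0,0],[0,0,0],0.6],
    [[0,0,0],[0,0,0],0.6],
    [[0,0,0],[0,0,0],0.6],
    [[0,0,0],[0,0,0],0.6],
    [[0,0,0],[0,0,0],0.6],
    [[0,0,0],[0,0,0],0.6],
  ],
)

```text
clock: 6.98
position: [0.4943, 0.4205, 0.0783]
orientation: [-3.142, 0.0, 3.12]
contact_force: [-0.3, 0.4, -0.4]
grip_width: 0.598
finger_force: 0.0
```

Run:
```python
from h import *
s=ctrl.get_state();print(s["position"],s["contact_force"],s["grip_width"])
a,_=cap("scene","sc2");b,_=cap("side","sd2")
c=np.hstack([cv2.resize(a[200:400,220:420],(400,400)),cv2.resize(b[180:380,230:430],(400,400))]);cv2.imwrite("pics/crop3.png",c)
```

```text
[0.49433892 0.42045716 0.07826135] [-0.30494115  0.38644664 -0.35434982] 0.5979775106012551
```

View pics/crop3.png

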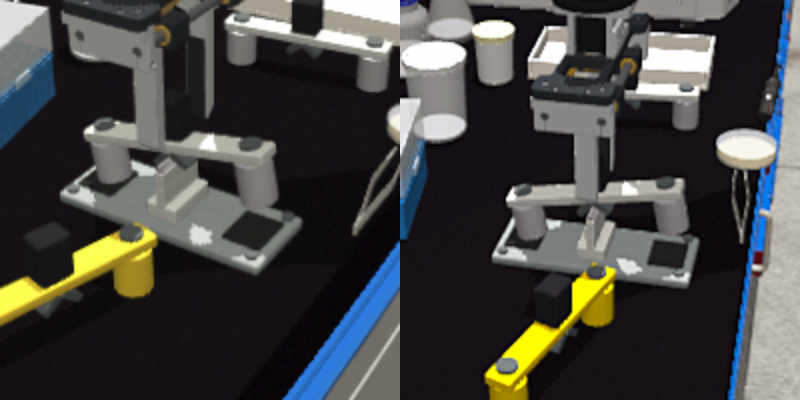

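Arm N has tipped: its left (+x) end is down onto the stop (side crop: bolts at (520,193) and (668,185), against (520,173) and (668,188) when held). I'll check the tilt numerically before regripping.

Run:
```python
from h import *
L,e=tri([ray("scene",(272.5,263.5)),ray("side",(290,276.5))]);Q,f=tri([ray("scene",(345,271.5)),ray("side",(364,272.5))])
d=L-Q;print(L,Q,e[0],f[0],np.linalg.norm(d),np.arcsin(-d[2]/np.linalg.norm(d)))
# before release
L,e=tri([ray("scene",(272.5,253)),ray("side",(291,266.5))]);Q,f=tri([ray("scene",(347,276)),ray("side",(364.5,274))])
d=L-Q;print(L,Q,np.arcsin(-d[2]/np.linalg.norm(d)))
```

```text
[0.5693489  0.41079999 0.05459525] [0.4237344  0.4278579  0.09227526] 5.858207797867173e-05 0.0009749739209682955 0.15137483158266477 0.251563544746825
[0.56554951 0.41385464 0.07828315] [0.42326419 0.42199349 0.08349145] 0.036528654374588194
```

Call:
jog_arm(
  motion=[
    [[0.005,0,0.004],[0,0,0],0.6],
    [[0.005,0,0.004],[0,0,0],0.1],
    [[0.005,0,0.004],[0,0,0],0.1],
    [[0.005,0,0.004],[0,0,0],0.1],
    [[0.005,0,0.004],[0,0,0],0.1],
    [[0.005,0,0.004],[0,0,0],0.1],
    [[0.005,0,0.03],[0,0,0],0.1],
    [[0.005,0,0.07],[0,-0.05,0],0.1],
    [[0.005,0,0.112],[0,-0.17,0],0.1],
    [[0.005,0,0.112],[0,-0.17,0],0.1],
  ],
)

```text
clock: 8.32
position: [0.4991, 0.4214, 0.1934]
orientation: [3.135, 0.174, 3.12]
contact_force: [0.2, 1.1, -3.7]
grip_width: 0.232
finger_force: 35.0
```

Call:
jog_arm(
  motion=[
    [[0.005,-0.05,0],[0,0,0.01],0.1],
    [[0.01,-0.11,0],[0,0,0.02],0.1],
    [[0.02,-0.17,0],[0,0,0.03],0.1],
    [[0.03,-0.23,0],[0,0,0.044],0.1],
    [[0.04,-0.29,0],[0,0,0.044],0.1],
    [[0.047,-0.35,0],[0,0,0.044],0.1],
    [[0.047,-0.4,0],[0,0,0.044],0.1],
    [[0.047,-0.421,-0.03],[0,0,0.044],0.1],
    [[0.047,-0.421,-0.07],[0,0,0.044],0.1],
    [[0.047,-0.421,-0.09],[0,0,0.044],0.1],
    [[0.047,-0.421,-0.1],[0,0,0.044],0.1],
    [[0.047,-0.421,-0.1],[0,0,0.044],0.1],
  ],
)

```text
clock: 9.82
position: [0.5459, -0.0005, 0.0893]
orientation: [3.137, 0.168, -3.12]
contact_force: [0.1, -0.5, -3.4]
grip_width: 0.231
finger_force: 35.0
```

Run:
```python
from h import *
s=ctrl.get_state();print(s["position"],s["contact_force"])
a,_=cap("scene","sc3");b,_=cap("side","sd3")
c=np.hstack([cv2.resize(a[140:290,280:480],(400,300)),cv2.resize(b[150:300,240:440],(400,300))]);cv2.imwrite("pics/crop4.png",c)
```

```text
[ 5.45889565e-01 -5.43410441e-04  8.92679487e-02] [ 0.09293831 -0.5279057  -3.38978091]
```

View pics/crop4.png

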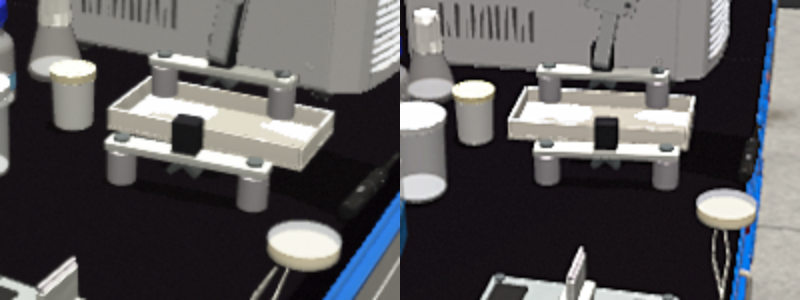

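The arm hangs level over the tray: feet at about (165,75) and (283,95) in the scene crop, inside its walls. I'll lower it and release.

Call:
jog_arm(
  motion=[
    [[0,0,-0.015],[0,0,0],0.1],
    [[0,0,-0.025],[0,0,0],0.1],
    [[0,0,-0.029],[0,0,0],0.1],
    [[0,0,-0.03],[0,0,0],0.1],
    [[0,0,-0.03],[0,0,0],0.3],
    [[0,0,-0.03],[0,0,0],0.6],
    [[0,0,-0.03],[0,0,0],0.6],
    [[0,0,-0.03],[0,0,0],0.6],
    [[0,0,0.02],[0,0,0],0.6],
    [[0,0,0.07],[0,0.17,0.083],0.6],
    [[0,0,0.1],[0,0.17,0.083],0.6],
    [[0,0,0.1],[0,0.17,0.083],0.6],
  ],
)

```text
clock: 11.42
position: [0.5476, -0.0006, 0.1928]
orientation: [3.128, 0.005, -3.037]
contact_force: [0.1, 0.6, -1.7]
grip_width: 0.602
finger_force: 0.0
```

Run:
```python
from h import *
s=ctrl.get_state();print(s["position"],s["orientation"],s["contact_force"])
a,_=cap("scene","sc4");b,_=cap("side","sd4");w,_=cap("wrist","w4")
c=np.hstack([cv2.resize(a[140:290,280:480],(400,300)),cv2.resize(w,(400,300))]);cv2.imwrite("pics/crop5.png",c)
```

```text
[ 0.54761795 -0.00062256  0.192793  ] [ 3.12794795  0.00486629 -3.03733838] [ 0.08585609  0.57408175 -1.71489786]
```

View pics/crop5.png

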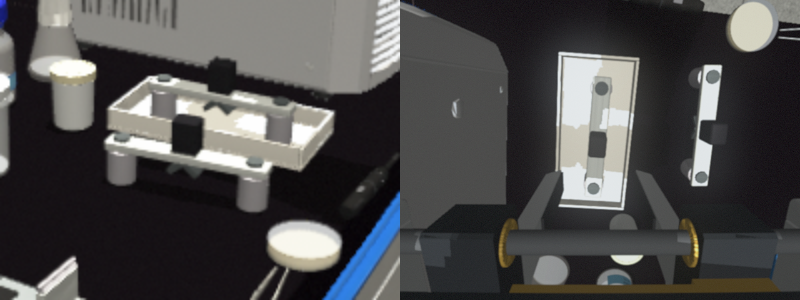

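Arm N lies flat on its feet inside the tray. Next is arm F.

Call:
jog_arm(
  motion=[
    [[-0.01,0.05,0],[-0.014,0.003,0],0.6],
    [[-0.02,0.1,0],[-0.014,0.003,0],0.6],
    [[-0.0336,0.148,0],[-0.014,0.003,0],0.6],
    [[-0.0336,0.148,-0.05],[-0.014,0.003,0],0.6],
    [[-0.0336,0.148,-0.1],[-0.014,0.003,0],0.6],
    [[-0.0336,0.148,-0.13],[-0.014,0.003,0],0.6],
    [[-0.0336,0.148,-0.142],[-0.014,0.003,0],0.6],
    [[-0.0336,0.148,-0.142],[-0.014,0.003,0],0.6],
    [[-0.0336,0.148,-0.142],[-0.014,0.003,0],0.1],
    [[-0.0336,0.148,-0.142],[-0.014,0.003,0],0.1],
    [[-0.0336,0.148,-0.142],[-0.014,0.003,0],0.1],
    [[-0.0336,0.148,-0.142],[-0.014,0.003,0],0.1],
  ],
)

```text
clock: 13.08
position: [0.5129, 0.1475, 0.0485]
orientation: [3.141, -0.004, -3.037]
contact_force: [-0.7, -0.5, 1.7]
grip_width: 0.233
finger_force: 35.0
```

Call:
jog_arm(
  motion=[
    [[0,0,0.05],[0,0,0],0.1],
    [[0,0,0.1],[0,0,0],0.1],
    [[-0.005,0.06,0.11],[0,0,-0.04],0.1],
    [[-0.01,0.12,0.11],[0,0,-0.08],0.1],
    [[-0.02,0.18,0.11],[0,0,-0.127],0.1],
    [[-0.02,0.24,0.11],[0,0,-0.127],0.1],
    [[-0.02,0.273,0.1],[0,0,-0.127],0.1],
    [[-0.02,0.273,0.07],[0,0,-0.127],0.1],
    [[-0.02,0.273,0.045],[0,0,-0.127],0.1],
    [[-0.02,0.273,0.034],[0,0,-0.127],0.1],
    [[-0.02,0.273,0.034],[0,0,-0.127],0.1],
  ],
)

```text
clock: 14.45
position: [0.4926, 0.4202, 0.0819]
orientation: [3.141, -0.005, 3.119]
contact_force: [0.4, 0.7, -3.4]
grip_width: 0.235
finger_force: 35.0
```

Call:
jog_arm(
  motion=[
    [[0,0,-0.003],[0,0,0],0.1],
    [[0,0,-0.0055],[0,0,0],0.1],
    [[0,0,-0.006],[0,0,0],0.1],
    [[0,0,-0.006],[0,0,0],0.1],
  ],
)

```text
clock: 14.95
position: [0.4928, 0.4205, 0.0766]
orientation: [3.141, -0.004, 3.119]
contact_force: [0.1, 0.1, -0.7]
grip_width: 0.234
finger_force: 35.0
```

Seated with almost no side force, so I'll release gently and then withdraw straight up.

Call:
jog_arm(
  motion=[
    [[0,0,0],[0,0,0],0.25],
    [[0,0,0],[0,0,0],0.28],
    [[0,0,0],[0,0,0],0.35],
    [[0,0,0],[0,0,0],0.6],
    [[0,0,0],[0,0,0],0.6],
    [[0,0,0],[0,0,0],0.6],
    [[0,0,0],[0,0,0],0.6],
    [[0,0,0.03],[0,0,0],0.6],
    [[0,0,0.08],[0,0,0],0.6],
    [[0,0,0.14],[0,0,0],0.6],
    [[0,0,0.2],[0,0,0],0.6],
    [[0,0,0.2],[0,0,0],0.6],
  ],
  newtons=10,
)

```text
clock: 16.45
position: [0.4936, 0.4212, 0.2817]
orientation: [3.135, 0.003, 3.119]
contact_force: [1.1, -0.3, -0.2]
grip_width: 0.598
finger_force: 0.0
```

Call:
jog_arm(
  motion=[
    [[0,0,0],[0,0,0],0.6],
    [[0,0,0],[0,0,0],0.6],
    [[0,0,0],[0,0,0],0.6],
    [[0,0,0],[0,0,0],0.6],
    [[0,0,0],[0,0,0],0.6],
    [[0,0,0],[0,0,0],0.6],
  ],
)

```text
clock: 17.2
position: [0.4927, 0.4205, 0.2762]
orientation: [3.141, -0.004, 3.119]
contact_force: [0.2, 0.1, -0.2]
grip_width: 0.602
finger_force: 0.0
```

Run:
```python
from h import *
a,_=cap("scene","sc5");b,_=cap("side","sd5");w,s=cap("wrist","w5")
c=np.hstack([cv2.resize(a[140:340,240:460],(400,364)),cv2.resize(b[160:360,230:430],(400,364))]);cv2.imwrite("pics/crop6.png",c)
```

```text
(no output)
```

View pics/crop6.png

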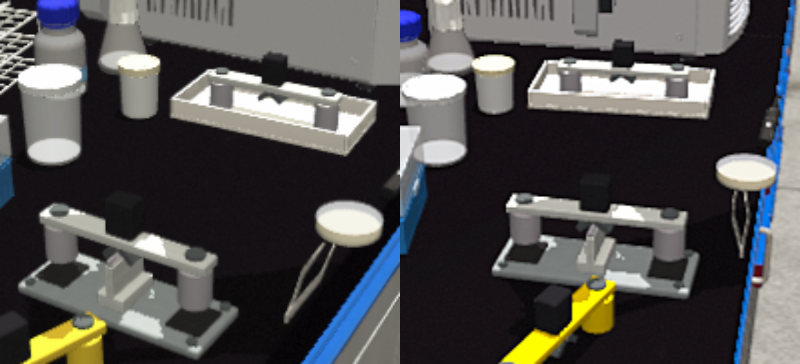

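Arm F stands level on the knife edge (side bolts (520,202) and (668,213), the same slope as when held level), and arm N is flat in the tray. One check of position and stillness, then hand in.

Run:
```python
from h import *
for n,l,r in(("lvl",((271.9,255.5),(290,271)),((348.4,279.7),(364,277))),):
    L,e=tri([ray("scene",l[0]),ray("side",l[1])]);Q,f=tri([ray("scene",r[0]),ray("side",r[1])]);d=L-Q
    print(L.round(3),Q.round(3),"tilt",np.arcsin(d[2]/np.linalg.norm(d)).round(3),((L+Q)/2).round(3))
for k in("scene","sc5"),("side","sd5"):
    x=cv2.cvtColor(ctrl.capture(k[0]),cv2.COLOR_RGB2GRAY).astype(float);y=cv2.imread(f"pics/{k[1]}.png",0).astype(float)
    print(cv2.phaseCorrelate(y[240:310,250:380],x[240:310,250:380]), (abs(cv2.GaussianBlur(x-y,(5,5),0))[240:310,250:380]>15).sum())
```

```text
[0.568 0.413 0.07 ] [0.425 0.414 0.072] tilt -0.014 [0.497 0.413 0.071]
((0.5278923579540873, 0.019767939831183412), 1.0010562576437685) 1
((0.4831529109896735, -0.011723265444516073), 0.9951661979050668) 2
```

```bash
python3 -c "
from rig import ctrl
print(ctrl.job_done())"
```

```text
the job is handed in; nothing more can be done
None
```

I handed the job in: the arm that started nearer the stand tipped on the knife edge, so it now lies on its feet in the white reject tray, and the other arm is balanced on the edge (measured tilt about 0.01 rad, not moving); the verdict wasn't shown.

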